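# Open the classroom kit lockbox by its combination

## Robot

A 7-joint arm with a two-finger parallel gripper is mounted at the origin on the work surface. World frame = base frame: x ahead of the robot, y to its left, z up, the work surface at z = 0. Lengths are in m, angles in rad, forces in N, time in s.
With the tool pointing down it reaches from about 0.4 to 0.875 m from the base axis. Payload 4.4 kg.
Tool frame: the origin (TCP) lies on the centre line of the jaws, within the pads' length; the fingertips stand 22 mm ahead of it and the grasp point (between the pads) lies 3 mm ahead of it; z points along the fingers, y is the direction in which the jaws open and shut (so a half turn about z gives the same grasp; the last joint's range is limited). The gripper opens to 85 mm and grips with 20 to 120 N. Pads are 22 mm wide; open, the fingers measure 114 mm over their backs; the gripper's body (76 mm by 85 mm) begins 54 mm behind the grasp point. The pads swing forward as they close: fully open they stand 13 mm farther back than shut.
Start: joints at [-0.066, 0.628, 0.038, 1.517, -0.027, 0.996, -0.02], TCP at [0.65, 0, 0.222] pointing down, gripper open.
Joint ranges: [-3.06, 3.06], [-0.37, 2.12], [-1.25, 1.32], [0.18, 2.47], [-1.1, 4.24], [0.23, 1.98], [-2.94, 2.94]. Speed limits (rad/s): [2.57, 2.57, 3.14, 3.14, 3.14, 3.14, 3.14].

## Interface

Orientations are given as a rotation vector (axis times angle).
In Python, from rig import r gives the robot as it stands. The module is installed in compiled form; this text tells all that it offers.
- The arm moves only by the tool apply_moves, never from a script. Its argument "steps" is a list of rows, each an object with "claw": the gripper's target within -1 to 1 (shut at 1, half-way at 0, fully open at -1); "linear": the shift along the tool's x, y, z in units of 25 mm (1.0 is 25 mm), a list of three; "roll": the turn about the tool's z in rad. In form: [{"claw": claw, "linear": [x, y, z], "roll": roll}, ...]. A call has 1 to 10 rows; each row shifts and turns the commanded pose from where the row before left it, along the tool's axes as they then stand; what a row does not reach is not made up. A row lasts 1/8 s, in which the tool goes at most 62.5 mm and 10.7 degrees, less where a joint would pass 70% of its speed; a pose out of reach is approached as far as the arm can. A call is refused whole if a number of a shift passes 1 or a number of a turn 0.188, either way. A call with a gripper value outside its range is refused whole. The fingers move at their own pace and stop on an object; "force" is the grip in N (left out, the last holds). Time passes only in rows, so rows that do not move let the fingers close. It gives the time, the measured TCP pose, the force and the opening at its end, in the units of the state.
- r.sense(): the state, without advancing time (a new reading comes with each control period).
- r.get_image(name): name is "scene" or "side" or "wrist"; returns (picture, depth): 480x640x3 uint8, blue, green, red; 480x640 float32, m along the optical axis (not along the pixel's ray), 0 where there is no reading.
- r.camera_params(name): a dict with "fx", "fy", "cx", "cy" (pixels), "position" and "rotation" of the camera in the world. Camera axes: x right, y down, z forward; pixel columns grow to the right and rows downward; lengths in m; the calibration is good to about 2 mm. A picture is of the moment at which its call begins: read the wrist's pose just before it. camera_params takes no time and is no camera call; for the wrist camera it gives the pose at the moment of the call.
- r.finish_job(): hands the job in, once; it reports no verdict.
Trained networks look in the newest picture that a camera, given by its name, has taken for a name from the list of things; names that differ only in an ending like _2 or _b are one class to them, and where a whole thing is asked for, a point or a joint stands for the part that bears it (a point fixed in the world has none). Each returns a list of dicts, best first, with "conf" (0 to 1); they miss things now and then, are a little off and sometimes report something else, mostly with a low value. They report only what shows in the picture. A call takes as long as a camera call.
- r.recognise(query, camera): "xy" ([column, row] as shares, 0 to 1, of the picture: columns of its width, rows of its height, amid what is visible of it).
- r.trace(query, camera): "pixels" (480x640 bool, what is visible of it) and "xy" ([column, row] as shares, 0 to 1, of the picture: columns of its width, rows of its height, amid what is visible of it).
The state is a dict: "t": time; "q": joint angles; "dq": joint speeds; "joint_efforts": joint torques, N m; "ee_pos": TCP position; "ee_rot": TCP orientation; "ft_force": force on the tool from outside, world axes, zero at the start; "wrist_torque": the same for the moment, N m; "finger_gap": opening from 0.0 (shut) to 1.0 (fully open).
Only numpy, scipy, OpenCV 4.12 (cv2) and the standard library are available. Lean on these libraries where they do the work, as an engineer would, in place of code of your own. Each camera call takes 0.05 s, during which the arm holds its last target. There are 200 camera calls.

## Task

Open the grey kit lockbox: turn its dial by the knob clockwise past 7 once and stop at 7 the second time, then counter-clockwise past 5 once and stop at 5 the second time, then clockwise to 8 and gently on, feeling for the place between 8 and 11 where the hidden bolt drops in and stops the dial. Never force the dial or the drawer against the bolt (keep well under 20 N). Then pull the drawer about 10 cm out by its handle and let go, leaving the other things on the desk and on the box where they are.

Things in the scene. Friction and masses are not known exactly. Their poses are not given: they have to be found in the camera images.
- case: Grey steel lockbox, 190 (x) x 200 (y) x 100 mm high, fixed. Origin: centre of its underside; own -y points to its drawer front. The dial lies flat in the middle of its top. Round it, on a ring of radius 64 mm, are 12 black marks like hours seen from above: the double mark is 12, in the box's own +x direction; 3 is at -y (drawer front), 6 at -x, 9 at +y.
- dial: Dark dial, disc of radius 50 mm, top face 111.5 mm above the desk, hub to 117.5 mm. Origin on its axis at desk height; own +x axis points to the knob. It reads the mark the knob (and white pointer line) points at. Turning drags two hidden wheels by lost motion: drag at the knob is about 1 N free, up to 3 N with both. Stops at 7 and 5 must be good to about 10 degrees.
- knob_mid (a point): On the axis of the black round knob that stands up from the dial, 34 mm from the dial axis: diameter 16 mm, from 114.5 to 148.5 mm above the desk; this point at 135.5 mm. The knob spins freely about its own upright axis, so it can be held at one gripper yaw while led round its circle.
- dial_axis (a point): Point on the dial's axis, 135.5 mm above the desk (the height of knob_mid): centre of the knob's circle of 34 mm radius.
- lock: Lock works inside the box, out of sight, carrying the spring bolt; origin and axes as the lockbox. The third place is worn: the bolt drops anywhere from 8 to 11 on the dial (240 to 330 degrees clockwise of 12). Once dropped, it blocks the dial but for about 10 degrees of play: felt at the knob as a hard stop. Force between this and the dial or drawer is how hard the bolt is strained.
- drawer: The drawer, with a front plate 188 mm wide; origin and axes are those of the lockbox when shut. It slides along the box's own -y, 120 mm to its stop, with about 2 N of friction, and stays where it is left. While the bolt has not dropped it is blocked after 1 to 2 mm.
- drawer_handle (a point): Middle of the drawer's steel bar handle: round bar, 10 mm diameter, 90 mm long, level along the box's own x axis, 78 mm above the desk (22 mm below the box's top), 46 mm off the drawer's front plate, a leg at each end; 154 mm from the dial axis in plan, towards the box's own -y, when shut.
- tin: Bystander: open round aluminium cup, radius 16 mm, 28 mm high, standing loose on a back corner of the lockbox's top. Origin: centre of its underside.
- mouse: Bystander: black computer mouse, 105 x 60 x 34 mm. Origin: centre of its underside.
- phone: Bystander: black phone lying flat, 150 x 72 x 9 mm. Origin: centre of its underside.
- trainer: Bystander: black carrier with a small board and a white breadboard, 170 x 75 x 18 mm. Origin: centre of its underside.
- driver: Bystander: grey-handled screwdriver, 160 mm long, lying flat.
- battery: Bystander: black battery holder, 68 x 34 x 21 mm. Origin: centre of its underside.
- bottle: Bystander: clear water bottle, radius 36 mm, 210 mm high. Origin: centre of its underside.

How it is judged:
At the end, for the whole second after the job is handed in: The drawer is more than 80 mm out and at rest (under 10 mm/s), which the hidden bolt allows only after the combination has been dialed and felt home (y of drawer_handle in the frame of case below -0.234 m and linear speed of drawer below 0.01 m/s); the robot touches nothing.
It fails at once if the dial is forced against the bolt with more than 20 N (contact force between lock and dial above 20 N).
It fails at once if the drawer is forced against the bolt with more than 20 N (contact force between lock and drawer above 20 N).
It fails at once if a bystander is moved by more than 30 mm or tipped over (distance of any of tin, mouse, phone, trainer, driver, battery, bottle from where it was at the start of the episode above 0.03 m or angle between any of tin, bottle's own z axis and vertical above 0.6 rad).
It also fails if it takes over 72 s, if anything falls off the work surface, if the arm or the gripper's body presses on something with over 40 N, if the wrist force passes 120 N, or if a joint passes its speed limit or range.

## Working session

There is one attempt and no reset: what is moved stays moved. The work goes in short steps, Python scripts to look and compute and a tool call to move; the robot and the scene stay as the last step left them, time stands still between calls to the robot, and variables do not carry over. Pictures are saved under pics/ and viewed, about 8 in all and at most 12, crops included, and the job is handed in when it is done.

Besides the shell and the picture viewer there is one more tool, called after "Request:" as name(argument=value, ...), one argument or row to a line, values as JSON. apply_moves: Moves the arm, as the interface text tells. Its arguments: {"type":"object","properties":{"steps":{"type":"array","items":{"type":"object","properties":{"claw":{"type":"number"},"linear":{"type":"array","items":{"type":"number"}},"roll":{"type":"number"}}}},"force":{"type":"number"}},"required":["steps"]}

```bash
mkdir -p pics
cat > h.py <<'E'
import numpy as np,cv2
from rig import r
def world(cam,u,v,d):
    c=r.camera_params(cam);R=np.array(c["rotation"])
    if R.shape!=(3,3):
        R=cv2.Rodrigues(R.reshape(3))[0]
    p=np.array([(u-c["cx"])/c["fx"]*d,(v-c["cy"])/c["fy"]*d,d])
    return R@p+np.array(c["position"])
def ray(cam,u,v,z):
    c=r.camera_params(cam);o=np.array(c["position"]);p=world(cam,u,v,1.0)-o
    return o+p*(z-o[2])/p[2]
E
python3 - <<'E'
from h import *
print(r.sense())
ims=[]
for c in("scene","side","wrist"):
    im,d=r.get_image(c); cv2.imwrite(f"pics/{c}0.png",im); np.save(f"{c}0.npy",d)
    p=r.camera_params(c);print(c,p)
    for n,z in(("case",.1),("dial",.1115),("knob_mid",.1355),("drawer_handle",.078),("tin",.128),("bottle",.1)):
        for q in r.recognise(n,c)[:2]:
            u,v=q["xy"][0]*640,q["xy"][1]*480
            dd=d[min(int(v),479),min(int(u),639)]
            print(c,n,round(q["conf"],2),round(u),round(v),world(c,u,v,dd).round(3),ray(c,u,v,z).round(3))
E
```

```text
{'t': 0.0, 'q': array([-0.0657975 ,  0.62933478,  0.03844356,  1.51842521, -0.02699793,
        0.99631747, -0.01997782]), 'dq': array([-4.21145324e-06,  1.30614905e-03, -1.28203025e-03,  1.34658826e-03,
       -1.35768702e-03, -8.85617828e-04,  4.45326366e-04]), 'joint_efforts': array([-1.11932164e-03, -5.63405585e+01,  1.22606792e+00, -1.93450052e+01,
        1.09587883e-02,  1.05136272e-02, -8.84369996e-06]), 'ee_pos': array([6.49319368e-01, 2.38949902e-05, 2.21278223e-01]), 'ee_rot': array([-2.22045216e+00, -2.22049259e+00,  2.21595904e-03]), 'ft_force': array([ 0.21175407,  0.48551072, -0.97126837]), 'wrist_torque': array([ 0.02037901, -0.00719725, -0.06253292]), 'finger_gap': 0.9986773299603576}
scene {'fx': 467.8153717366395, 'fy': 467.8153717366395, 'cx': 324.65329450105037, 'cy': 241.41258710469995, 'position': array([0.99770352, 0.43927901, 0.96061548]), 'rotation': array([-1.08701868, -2.53767527,  0.881577  ])}
scene case 0.56 381 311 [0.579 0.182 0.112] [0.573 0.179 0.1  ]
scene dial 0.9 383 298 [0.555 0.167 0.116] [0.553 0.165 0.112]
scene knob_mid 0.63 372 300 [0.588 0
[... 876 characters left out ...]
tin 0.44 247 189 [0.478 0.257 0.12 ] [0.473 0.247 0.128]
side bottle 0.77 434 302 [ 0.624 -0.42   0.14 ] [ 0.654 -0.399  0.1  ]
wrist {'fx': 348.5383213776262, 'fy': 348.5383213776262, 'cx': 322.28003804753524, 'cy': 239.01810130400628, 'position': array([0.64937426, 0.07069972, 0.37414511]), 'rotation': array([ 2.86093560e+00,  1.23360268e-03, -4.76745641e-04])}
wrist case 0.65 183 81 [0.55  0.11  0.105] [0.548 0.111 0.1  ]
wrist dial 0.68 172 31 [0.549 0.139 0.113] [0.548 0.139 0.111]
wrist dial 0.34 380 398 [ 0.722 -0.241  0.01 ] [ 0.701 -0.154  0.111]
wrist knob_mid 0.52 216 6 [0.583 0.149 0.128] [0.585 0.147 0.136]
wrist drawer_handle 0.75 195 158 [0.549 0.055 0.092] [0.543 0.055 0.078]
```

Run:
```python
import cv2,numpy as np
a=cv2.imread("pics/scene0.png");b=cv2.imread("pics/side0.png")
a=cv2.resize(a[180:400,200:500],(800,587),interpolation=cv2.INTER_CUBIC)
cv2.imwrite("pics/s1.png",a)
b=cv2.resize(b[130:330,170:440],(800,593),interpolation=cv2.INTER_CUBIC)
cv2.imwrite("pics/s2.png",b)
```

```text
(no output)
```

View pics/s1.png

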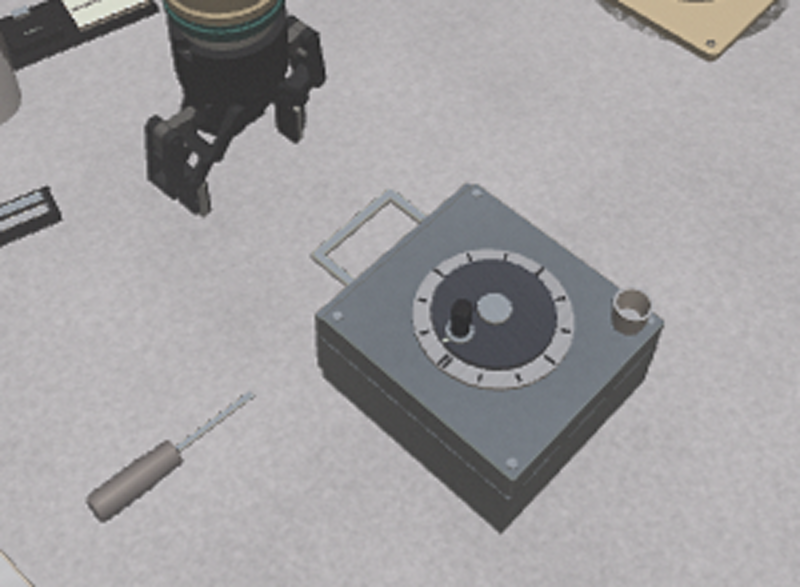

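View pics/s2.png

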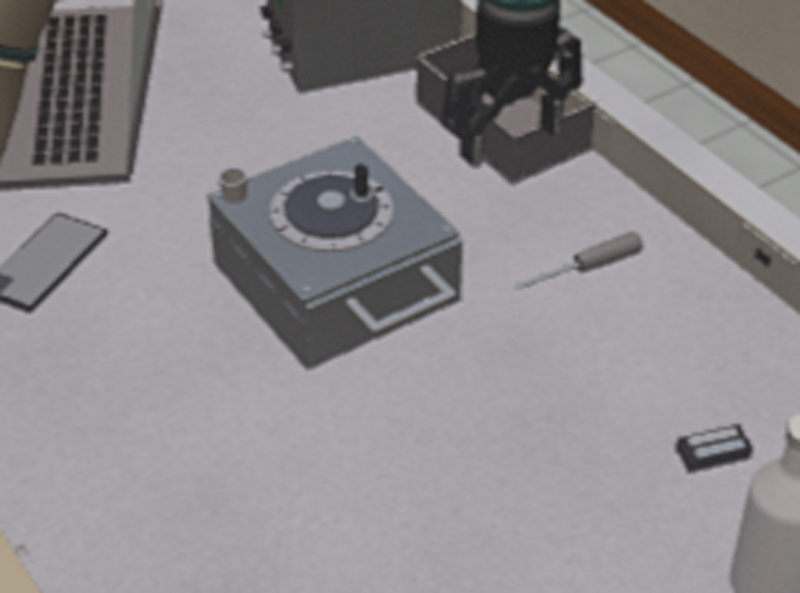

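The scene crop (2.67x, offset 200,180) shows the box with its handle to the upper left. The hub is at about (494,308), the knob top at (462,303), the double mark 12 at (446,362), and the top's corners at (470,184), (318,317), (512,480) and (662,322). The tin stands on the right-hand corner. The side crop agrees: the drawer front faces the lower right and the screwdriver is well clear.

Run:
```python
from h import *
f=lambda u,v,z:ray("scene",200+u/2.6667,180+v/2.6667,z)
P={n:f(*a) for n,a in dict(hub=(494,307,.1175),ktop=(462,303,.1485),m12=(446,362,.1115),FL=(318,317,.1),FR=(470,184,.1),BL=(512,480,.1),BR=(662,322,.1),h1=(314,255,.083),h2=(390,192,.083)).items()}
for n in P:print(n,P[n].round(4))
h=P['hub']
c=(P['FL']+P['FR']+P['BL']+P['BR'])/4
g=lambda u,v,z:ray("side",170+u/2.963,130+v/2.963,z)
h2=g(331,200,.1175);print("side hub",h2,"ktop",g(361,168,.1485),"centre",c)
for a,b in(('BR','FR'),('BL','FL')):
  d=P[b]-P[a];print("-y dir",np.degrees(np.arctan2(d[1],d[0])),np.linalg.norm(d))
for a,b in(('FR','FL'),('BR','BL'),('h2','h1')):
  d=P[b]-P[a];print("+x dir",np.degrees(np.arctan2(d[1],d[0])),np.linalg.norm(d))
for a in('ktop','m12'):
  d=P[a]-h;print(a,np.degrees(np.arctan2(d[1],d[0])),np.linalg.norm(d[:2]))
```

```text
hub [0.5471 0.1659 0.1175]
ktop [0.5776 0.1561 0.1485]
m12 [0.6073 0.1685 0.1115]
FL [0.6414 0.0642 0.1   ]
FR [0.4562 0.0667 0.1   ]
BL [0.6426 0.2631 0.1   ]
BR [0.4571 0.2656 0.1   ]
h1 [0.5933 0.012  0.083 ]
h2 [0.5002 0.014  0.083 ]
side hub [0.54671925 0.16267128 0.1175    ] ktop [0.5808363  0.15673579 0.1485    ] centre [0.54932401 0.16489103 0.1       ]
-y dir -90.26708781184686 0.19893914222752127
-y dir -90.35005053875662 0.19888332178409585
+x dir -0.7697839926410224 0.18525904755266723
+x dir -0.7863044762962774 0.18554751328473867
+x dir -1.265648853884136 0.09311778442170741
ktop -17.80786886016194 0.03201231754877264
m12 2.4557690617470183 0.06020064050202476
```

Request:
apply_moves(
  steps=[
    {"claw":-0.2,"linear":[0.785,-0.35,0.16],"roll":0},
    {"claw":-0.2,"linear":[0.785,-0.35,0.16],"roll":0},
    {"claw":-0.2,"linear":[0.785,-0.35,0.16],"roll":0},
    {"claw":-0.2,"linear":[0.785,-0.35,0.16],"roll":0},
    {"claw":-0.2,"linear":[0.785,-0.35,0.16],"roll":0},
    {"claw":-0.2,"linear":[0.785,-0.35,0.16],"roll":0},
    {"claw":-0.2,"linear":[0.785,-0.35,0.16],"roll":0},
    {"claw":-0.2,"linear":[0.785,-0.35,0.16],"roll":0},
    {"claw":-0.2,"linear":[0,0,0],"roll":0},
  ],
  force=25,
)

```text
t: 2.17
ee_pos: [0.5788, 0.1597, 0.1898]
ee_rot: [-2.216, -2.224, 0.0]
ft_force: [0.6, 0.1, 0.8]
finger_gap: 0.6
```

Run:
```python
from h import *
s=r.sense();print(s['t'],s['ee_pos'],s['ee_rot'],s['ft_force'],s['finger_gap'])
im,d=r.get_image("wrist"); cv2.imwrite("pics/w1.png",im)
for n,z in(("dial",.1115),("knob_mid",.1355),("drawer_handle",.078),("tin",.128)):
    for q in r.recognise(n,"wrist")[:2]:
        u,v=q["xy"][0]*640,q["xy"][1]*480
        print(n,round(q["conf"],2),round(u),round(v),world("wrist",u,v,d[min(int(v),479),min(int(u),639)]).round(3),ray("wrist",u,v,z).round(3))
```

```text
2.175 [0.57879992 0.15966484 0.18980476] [-2.21628598e+00 -2.22444144e+00  2.73553934e-04] [0.62175962 0.05681866 0.8148643 ] 0.5996193652605991
dial 0.87 278 233 [0.55  0.167 0.119] [0.549 0.165 0.111]
knob_mid 0.6 326 261 [0.582 0.157 0.149] [0.582 0.152 0.136]
knob_mid 0.47 289 213 [0.558 0.179 0.112] [0.56  0.184 0.136]
drawer_handle 0.82 314 389 [0.573 0.01  0.079] [0.573 0.009 0.078]
tin 0.63 148 113 [0.468 0.242 0.105] [0.479 0.241 0.128]
```

View pics/w1.png

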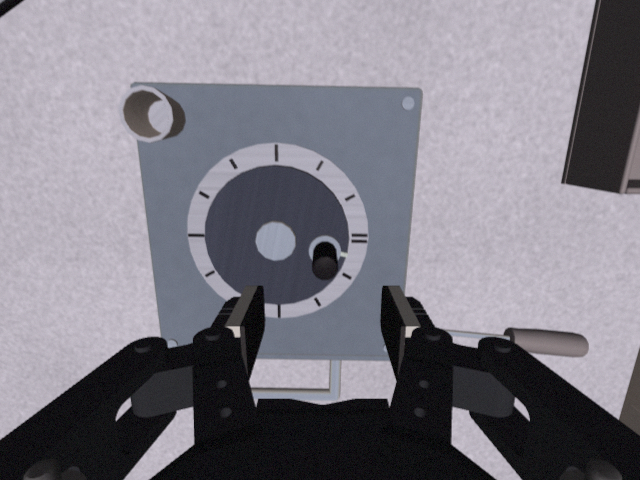

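The wrist view shows the hub at (275,240), the knob top at (325,267) and its base at (324,249). The marks are at 12 (360,238), 6 (196,236), 9 (277,153) and 3 (279,311). The tin is at (148,114) and the handle is below the gripper.

Run:
```python
from h import *
f=lambda u,v,z:ray("wrist",u,v,z)[:2].round(4)
print("hub",f(275,240.5,.1175),"ktop",f(325,267,.1485),"kbase",f(324,249,.1135))
for z in(.1,.1115):print([f(*m,z) for m in((360,238),(196,236),(277,153),(279,311))])
```

```text
hub [0.5483 0.1605] ktop [0.5816 0.1532] kbase [0.5812 0.1532]
[array([0.6073, 0.1572]), array([0.4889, 0.1588]), array([0.5495, 0.2169]), array([0.5467, 0.0988])]
[array([0.606 , 0.1605]), array([0.4932, 0.162 ]), array([0.551 , 0.2174]), array([0.5483, 0.1049])]
```

Request:
apply_moves(
  steps=[
    {"claw":-0.2,"linear":[-0.21,0.11,0.3],"roll":0},
    {"claw":-0.2,"linear":[0,0,0.5],"roll":0},
    {"claw":-0.2,"linear":[0,0,0.5],"roll":0},
    {"claw":-0.2,"linear":[0,0,0.5],"roll":0},
    {"claw":0.2,"linear":[0,0,0.07],"roll":0},
    {"claw":0.5,"linear":[0,0,0],"roll":0},
    {"claw":0.9,"linear":[0,0,0],"roll":0},
    {"claw":1,"linear":[0,0,0],"roll":0},
    {"claw":1,"linear":[0,0,0],"roll":0},
    {"claw":1,"linear":[0,0,0],"roll":0},
  ],
  force=25,
)

```text
t: 3.68
ee_pos: [0.5828, 0.1518, 0.1436]
ee_rot: [2.221, 2.221, 0.0]
ft_force: [0.4, 0.0, 0.1]
finger_gap: -0.003
```

Run:
```python
from h import *
s=r.sense();print(s['t'],s['ee_pos'],s['ee_rot'],s['ft_force'],s['wrist_torque'],s['finger_gap'])
im,d=r.get_image("side"); cv2.imwrite("pics/s3.png",cv2.resize(im[120:280,190:400],(788,600),interpolation=cv2.INTER_CUBIC))
# circle rows: world deltas in units from c0, step, n
import sys
def rows(c0,step,n,R=.034,yaw=-0.8):
    a=np.radians(yaw-(c0+step*np.arange(n+1)))
    P=np.c_[np.cos(a),np.sin(a)]*R/.025
    D=np.diff(P.round(2),axis=0)
    return [[round(float(y),2),round(float(x),2),0] for x,y in D]
print(rows(12,18,20))
```

```text
3.675 [0.58282704 0.15182245 0.14362613] [2.22141747e+00 2.22135433e+00 4.50031877e-04] [0.43042897 0.04085925 0.09043214] [ 0.02438951 -0.00443096  0.01867175] -0.0034453394492796655
[[-0.4, -0.16, 0], [-0.32, -0.27, 0], [-0.23, -0.36, 0], [-0.1, -0.42, 0], [0.02, -0.42, 0], [0.16, -0.4, 0], [0.27, -0.32, 0], [0.36, -0.23, 0], [0.42, -0.1, 0], [0.42, 0.02, 0], [0.4, 0.16, 0], [0.32, 0.27, 0], [0.23, 0.36, 0], [0.1, 0.42, 0], [-0.02, 0.42, 0], [-0.16, 0.4, 0], [-0.27, 0.32, 0], [-0.36, 0.23, 0], [-0.42, 0.1, 0], [-0.42, -0.02, 0]]
```

View pics/s3.png

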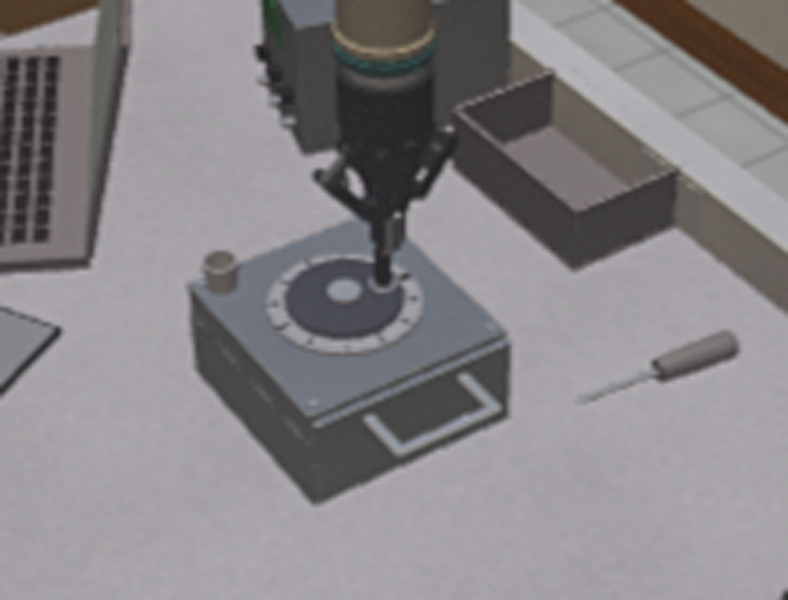

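The gap reads 0, so the jaws shut without the knob. I'll check with the wrist camera.

Run:
```python
from h import *
im,d=r.get_image("wrist"); cv2.imwrite("pics/w2.png",im); np.save("w2.npy",d)
for n in("knob_mid","dial"):
    for q in r.recognise(n,"wrist")[:2]: print(n,q["conf"],q["xy"][0]*640,q["xy"][1]*480)
```

```text
knob_mid 0.62 314.81600000000003 266.88
knob_mid 0.17 90.68799999999999 89.904
dial 0.61 254.208 238.704
```

View pics/w2.png

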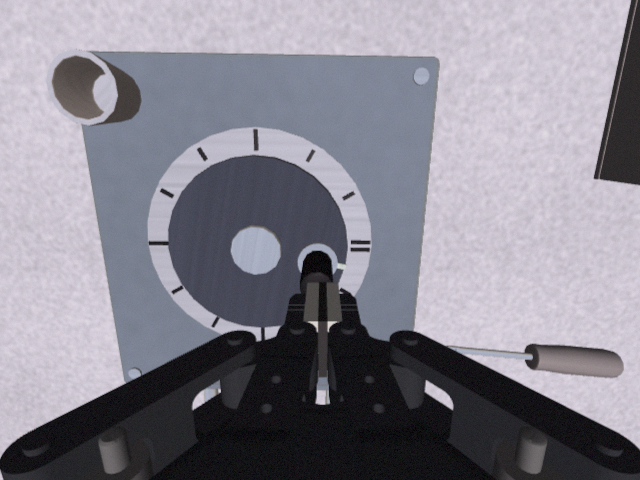

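Run:
```python
from h import *
d=np.load("w2.npy");s=r.sense();print(s['ee_pos'],r.camera_params("wrist")['position'])
for u,v in((317,250),(317,258),(317,264),(317,270),(317,276),(322,283),(322,288),(322,300),(322,315),(300,300),(255,250)):print(u,v,d[v,u],world("wrist",u,v,d[v,u]).round(4))
c=r.camera_params("wrist");R=cv2.Rodrigues(c["rotation"])[0]
for z in(.1216,.1336,.1436,.155):
  p=R.T@(np.array([s['ee_pos'][0],s['ee_pos'][1],z])-c["position"]);print(z,p[0]/p[2]*c["fx"]+c["cx"],p[1]/p[2]*c["fy"]+c["cy"],p[2])
s_,ds=r.get_image("side");cs=r.camera_params("side")
print(ds.shape)
```

```text
[0.58278623 0.15177165 0.14350635] [0.58212888 0.22245104 0.29538364]
317 250 0.19027211 [0.5792 0.164  0.1142]
317 258 0.17588025 [0.5794 0.1645 0.129 ]
317 264 0.16820092 [0.5796 0.1643 0.1371]
317 270 0.15858556 [0.5797 0.165  0.1469]
317 276 0.1574376 [0.5797 0.1628 0.1487]
322 283 0.14760982 [0.582  0.1637 0.1587]
322 288 0.14439805 [0.582  0.163  0.1623]
322 300 0.13294736 [0.582  0.1633 0.1741]
322 315 0.12038633 [0.582  0.1639 0.187 ]
300 300 0.14209197 [0.573  0.1592 0.1657]
255 250 0.18642391 [0.5461 0.1651 0.1179]
0.1216 323.5581196929884 275.9696818696037 0.18656121082994168
0.1336 323.6309144871292 285.02266974319946 0.17503072352884366
0.1436 323.69932883669907 293.5308918536639 0.165421984111262
0.155 323.78770349726506 304.52144055813886 0.1544680211752189
(480, 640)
```

Run:
```python
from h import *
im,ds=r.get_image("side")
for v in range(168,200,2):
  print(v,[tuple(world("side",u,v,ds[v,u])[1:].round(3)) for u in(290,292,294,296)],[int(im[v,u].mean()) for u in range(286,302,2)])
im,dc=r.get_image("scene")
cv2.imwrite("pics/s4.png",cv2.resize(im[230:340,310:457],(800,599),interpolation=cv2.INTER_CUBIC))
```

```text
168 [(np.float64(0.14), np.float64(0.235)), (np.float64(0.133), np.float64(0.239)), (np.float64(0.151), np.float64(0.22)), (np.float64(0.137), np.float64(0.23))] [99, 39, 44, 46, 43, 45, 44, 48]
170 [(np.float64(0.144), np.float64(0.225)), (np.float64(0.136), np.float64(0.229)), (np.float64(0.139), np.float64(0.223)), (np.float64(0.139), np.float64(0.22))] [141, 40, 50, 46, 46, 43, 42, 45]
172 [(np.float64(0.141), np.float64(0.22)), (np.float64(0.135), np.float64(0.223)), (np.float64(0.151), np.float64(0.206)), (np.float64(0.139), np.float64(0.213))] [113, 50, 45, 43, 45, 41, 37, 57]
174 [(np.float64(0.141), np.float64(0.213)), (np.float64(0.144), np.float64(0.208)), (np.float64(0.144), np.float64(0.204)), (np.float64(0.14), np.float64(0.205))] [42, 56, 48, 43, 43, 42, 54, 164]
176 [(np.float64(0.144), np.float64(0.203)), (np.float64(0.14), np.float64(0.204)), (np.float64(0.151), np.float64(0.191)), (np.float64(0.144), np.float64(0.194))] [41, 44, 42, 41, 52, 77, 120, 166]
178 [(np.float64(0.149), np.float64(0.191)), (np.float64(0.139), np.float64(0.197)), (np.float64(0.143), np.floa
[... 1389 characters left out ...]
), np.float64(0.11)), (np.float64(0.174), np.float64(0.104))] [75, 77, 42, 39, 103, 156, 119, 118]
194 [(np.float64(0.156), np.float64(0.124)), (np.float64(0.152), np.float64(0.124)), (np.float64(0.156), np.float64(0.117)), (np.float64(0.16), np.float64(0.111))] [74, 104, 49, 38, 85, 101, 106, 133]
196 [(np.float64(0.157), np.float64(0.115)), (np.float64(0.152), np.float64(0.116)), (np.float64(0.151), np.float64(0.114)), (np.float64(0.147), np.float64(0.114))] [98, 97, 105, 82, 113, 83, 157, 159]
198 [(np.float64(0.148), np.float64(0.116)), (np.float64(0.143), np.float64(0.118)), (np.float64(0.144), np.float64(0.113)), (np.float64(0.14), np.float64(0.113))] [88, 74, 80, 85, 76, 74, 139, 150]
```

View pics/s4.png

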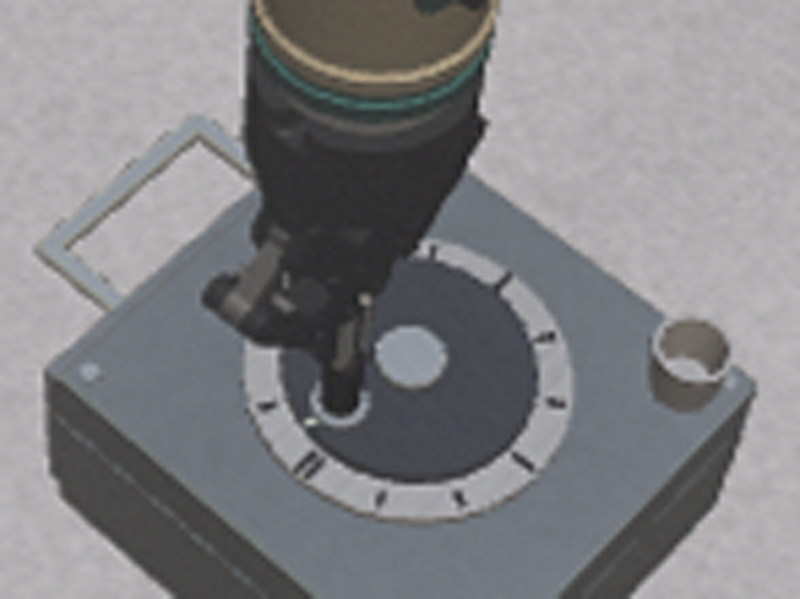

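The depth readings from both cameras put the shut fingertips at z of about 0.158, just above the knob top (0.1485). In practice the tips are higher than the reported TCP implies. I'll open narrowly, go down 20 mm, and measure again before gripping.

Request:
apply_moves(
  steps=[
    {"claw":0.3,"linear":[0.13,-0.08,0],"roll":0},
    {"claw":0.3,"linear":[0,0,0],"roll":0},
    {"claw":0.3,"linear":[0,0,0],"roll":0},
    {"claw":0.3,"linear":[0,0,0.2],"roll":0},
    {"claw":0.3,"linear":[0,0,0.2],"roll":0},
    {"claw":0.3,"linear":[0,0,0.2],"roll":0},
    {"claw":0.3,"linear":[0,0,0.2],"roll":0},
    {"claw":0.3,"linear":[0,0,0],"roll":0},
  ],
)

```text
t: 5.03
ee_pos: [0.5804, 0.1549, 0.1229]
ee_rot: [-2.221, -2.221, 0.002]
ft_force: [0.1, -0.2, 0.7]
finger_gap: 0.347
```

Run:
```python
from h import *
s=r.sense();print(s['t'],s['ee_pos'],s['ft_force'],s['finger_gap'])
im,d=r.get_image("wrist"); np.save("w3.npy",d)
for v in range(244,330,6):
  print(v,[(u,*world("wrist",u,v,d[v,u]).round(3).tolist()) for u in(270,290,318,350,370)])
cv2.imwrite("pics/w3.png",im)
```

```text
5.025 [0.58037905 0.15491037 0.12286135] [ 0.1220255  -0.2336646   0.71931218] 0.3472824187589245
244 [(270, 0.554, 0.176, 0.112), (290, 0.564, 0.176, 0.112), (318, 0.578, 0.176, 0.112), (350, 0.594, 0.176, 0.111), (370, 0.604, 0.174, 0.105)]
250 [(270, 0.555, 0.174, 0.116), (290, 0.564, 0.173, 0.112), (318, 0.578, 0.173, 0.111), (350, 0.594, 0.173, 0.112), (370, 0.604, 0.171, 0.105)]
256 [(270, 0.555, 0.172, 0.118), (290, 0.564, 0.17, 0.112), (318, 0.578, 0.17, 0.112), (350, 0.594, 0.17, 0.112), (370, 0.605, 0.167, 0.104)]
262 [(270, 0.555, 0.169, 0.117), (290, 0.564, 0.167, 0.112), (318, 0.578, 0.168, 0.115), (350, 0.594, 0.167, 0.113), (370, 0.605, 0.164, 0.105)]
268 [(270, 0.555, 0.166, 0.12), (290, 0.564, 0.164, 0.112), (318, 0.578, 0.165, 0.115), (350, 0.594, 0.163, 0.111), (370, 0.605, 0.161, 0.105)]
274 [(270, 0.555, 0.163, 0.119), (290, 0.564, 0.16, 0.112), (318, 0.578, 0.165, 0.122), (350, 0.594, 0.16, 0.111), (370, 0.605, 0.158, 0.105)]
280 [(270, 0.555, 0.16, 0.119), (290, 0.564, 0.157, 0.112), (318, 0.578, 0.165, 0.131), (350, 0.594, 0.158, 0.113), (370, 0.605, 0.154, 0.
[... 450 characters left out ...]
56, 0.166, 0.156), (290, 0.563, 0.144, 0.112), (318, 0.578, 0.163, 0.15), (350, 0.595, 0.14, 0.104), (370, 0.598, 0.167, 0.158)]
310 [(270, 0.561, 0.166, 0.161), (290, 0.563, 0.14, 0.112), (318, 0.578, 0.16, 0.15), (350, 0.595, 0.136, 0.104), (370, 0.597, 0.167, 0.163)]
316 [(270, 0.562, 0.167, 0.167), (290, 0.563, 0.137, 0.112), (318, 0.578, 0.158, 0.15), (350, 0.595, 0.133, 0.105), (370, 0.597, 0.166, 0.166)]
322 [(270, 0.562, 0.166, 0.17), (290, 0.563, 0.133, 0.112), (318, 0.578, 0.154, 0.149), (350, 0.595, 0.129, 0.104), (370, 0.596, 0.166, 0.17)]
328 [(270, 0.562, 0.164, 0.17), (290, 0.563, 0.13, 0.112), (318, 0.578, 0.152, 0.149), (350, 0.595, 0.126, 0.104), (370, 0.596, 0.164, 0.169)]
```

View pics/w3.png

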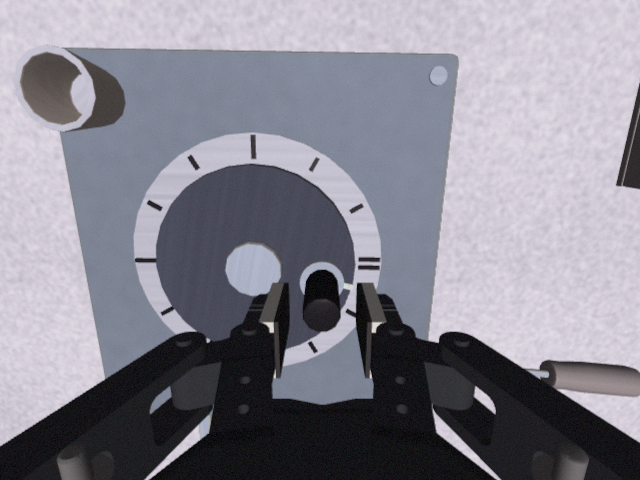

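The pads now straddle the knob top (knob at (321,300)), with the tips at z of about 0.14. I'll go 15 mm lower and grip.

Request:
apply_moves(
  steps=[
    {"claw":0.3,"linear":[0.05,0,0.2],"roll":0},
    {"claw":0.3,"linear":[0,0,0.2],"roll":0},
    {"claw":0.3,"linear":[0,0,0.2],"roll":0},
    {"claw":0.6,"linear":[0,0,0],"roll":0},
    {"claw":0.8,"linear":[0,0,0],"roll":0},
    {"claw":1,"linear":[0,0,0],"roll":0},
    {"claw":1,"linear":[0,0,0],"roll":0},
    {"claw":1,"linear":[0,0,0],"roll":0},
  ],
  force=25,
)

```text
t: 6.08
ee_pos: [0.5801, 0.1562, 0.1082]
ee_rot: [-2.221, -2.221, 0.002]
ft_force: [-2.0, -0.1, -3.2]
finger_gap: 0.181
```

Run:
```python
from h import *
s=r.sense();print(s['t'],s['ee_pos'],s['ft_force'],s['finger_gap'])
im,d=r.get_image("wrist")
u=np.arange(280,366,6)
for v in(285,292,300,310):print(v,[world("wrist",x,v,d[v,x]).round(3).tolist() for x in(290,300,340,350)])
```

```text
6.075 [0.58012133 0.15619806 0.10817186] [-2.02583363 -0.12223509 -3.24563624] 0.18118630131937807
285 [[0.566, 0.167, 0.124], [0.57, 0.168, 0.125], [0.587, 0.166, 0.121], [0.591, 0.168, 0.125]]
292 [[0.566, 0.168, 0.131], [0.571, 0.168, 0.131], [0.587, 0.163, 0.121], [0.591, 0.168, 0.132]]
300 [[0.567, 0.167, 0.138], [0.571, 0.168, 0.138], [0.587, 0.16, 0.122], [0.59, 0.168, 0.139]]
310 [[0.568, 0.168, 0.147], [0.572, 0.168, 0.147], [0.587, 0.16, 0.132], [0.589, 0.168, 0.147]]
```

Gripped: the gap of 15.4 mm matches the knob. Starting the clockwise turn, the first 90° as a check.

Request:
apply_moves(
  steps=[
    {"claw":1,"linear":[-0.4,-0.16,0],"roll":0},
    {"claw":1,"linear":[-0.32,-0.27,0],"roll":0},
    {"claw":1,"linear":[-0.23,-0.36,0],"roll":0},
    {"claw":1,"linear":[-0.1,-0.42,0],"roll":0},
    {"claw":1,"linear":[0.02,-0.42,0],"roll":0},
    {"claw":1,"linear":[0,0,0],"roll":0},
  ],
)

```text
t: 6.88
ee_pos: [0.5387, 0.1306, 0.1083]
ee_rot: [-2.22, -2.221, 0.002]
ft_force: [-0.6, 2.3, -10.4]
finger_gap: 0.177
```

```bash
cat >> h.py <<'E'
def knob():
    s=r.sense();print("t",s['t'],"tcp",s['ee_pos'].round(4),"F",s['ft_force'].round(1),"gap",round(s['finger_gap'],3));return s['ee_pos']
E
python3 -c "
from h import *
knob()"
```

```text
t 6.875 tcp [0.5387 0.1306 0.1083] F [ -0.6   2.3 -10.4] gap 0.177
```

Request:
apply_moves(
  steps=[
    {"claw":1,"linear":[0.16,-0.4,0],"roll":0},
    {"claw":1,"linear":[0.27,-0.32,0],"roll":0},
    {"claw":1,"linear":[0.36,-0.23,0],"roll":0},
    {"claw":1,"linear":[0.42,-0.1,0],"roll":0},
    {"claw":1,"linear":[0.42,0.02,0],"roll":0},
    {"claw":1,"linear":[0,0,0],"roll":0},
  ],
)

```text
t: 7.62
ee_pos: [0.5142, 0.1733, 0.1084]
ee_rot: [-2.219, -2.223, -0.002]
ft_force: [1.3, 1.0, -13.2]
finger_gap: 0.175
```

```bash
python3 -c "
from h import *
knob()
im,d=r.get_image('scene');a=cv2.resize(im[230:340,330:477],(800,599),interpolation=cv2.INTER_CUBIC)
cv2.imwrite('pics/s5.png',a)"
```

```text
t 7.625 tcp [0.5142 0.1733 0.1084] F [  1.3   1.  -13.2] gap 0.175
```

View pics/s5.png

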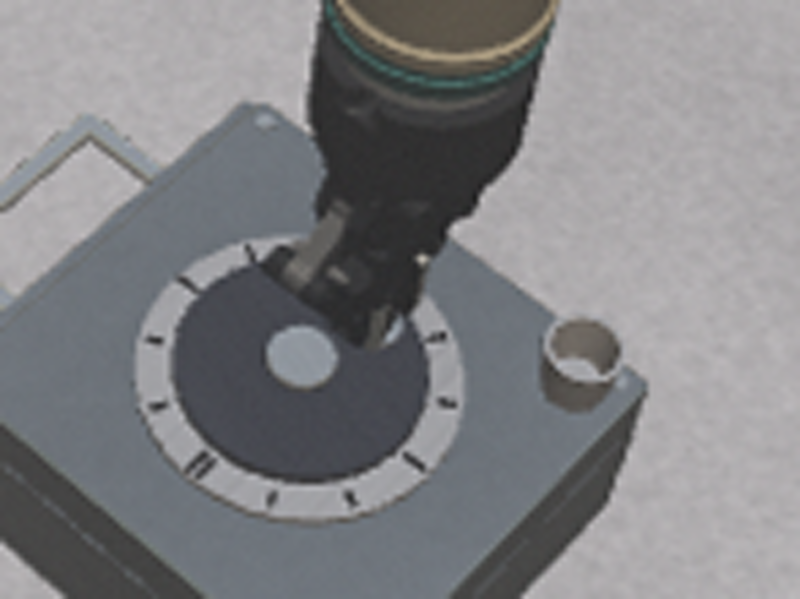

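The knob tracks properly: the three TCP points fit a circle of radius 34 mm about (0.547, 0.1645). Continuing to 570° cumulative, which is 7 for the second time.

Request:
apply_moves(
  steps=[
    {"claw":1,"linear":[0.4,0.16,0.02],"roll":0},
    {"claw":1,"linear":[0.32,0.27,0],"roll":0},
    {"claw":1,"linear":[0.23,0.36,0],"roll":0},
    {"claw":1,"linear":[0.1,0.42,0],"roll":0},
    {"claw":1,"linear":[-0.02,0.42,0],"roll":0},
    {"claw":1,"linear":[-0.16,0.4,0],"roll":0},
    {"claw":1,"linear":[-0.27,0.32,0],"roll":0},
    {"claw":1,"linear":[-0.36,0.23,0],"roll":0},
    {"claw":1,"linear":[-0.42,0.1,0],"roll":0},
    {"claw":1,"linear":[-0.42,-0.02,0],"roll":0},
  ],
)

```text
t: 8.93
ee_pos: [0.5809, 0.1608, 0.1082]
ee_rot: [-2.216, -2.222, -0.006]
ft_force: [-2.9, 5.1, -5.6]
finger_gap: 0.178
```

Request:
apply_moves(
  steps=[
    {"claw":1,"linear":[-0.4,-0.16,0],"roll":0},
    {"claw":1,"linear":[-0.32,-0.27,0],"roll":0},
    {"claw":1,"linear":[-0.23,-0.36,0],"roll":0},
    {"claw":1,"linear":[-0.1,-0.42,0],"roll":0},
    {"claw":1,"linear":[0.02,-0.42,0],"roll":0},
    {"claw":1,"linear":[0,0,0],"roll":0},
  ],
)

```text
t: 9.68
ee_pos: [0.5419, 0.1303, 0.1083]
ee_rot: [2.221, 2.219, 0.003]
ft_force: [1.7, -4.2, -7.5]
finger_gap: 0.175
```

```bash
cat >> h.py <<'E'
C=np.array([.547,.1645])
def ang():
    p=knob();d=p[:2]-C;print("c=",round((-0.6-np.degrees(np.arctan2(d[1],d[0])))%360,1),"R",np.linalg.norm(d).round(4))
E
python3 -c "
from h import *
ang()"
```

```text
t 9.675 tcp [0.5419 0.1303 0.1083] F [ 1.7 -4.2 -7.5] gap 0.175
c= 97.9 R 0.0346
```

Request:
apply_moves(
  steps=[
    {"claw":1,"linear":[0.16,-0.4,0],"roll":0},
    {"claw":1,"linear":[0.27,-0.32,0],"roll":0},
    {"claw":1,"linear":[0.36,-0.23,0],"roll":0},
    {"claw":1,"linear":[0.42,-0.1,0],"roll":0},
    {"claw":1,"linear":[0.42,0.02,0],"roll":0},
    {"claw":1,"linear":[0.4,0.16,0],"roll":0},
    {"claw":1,"linear":[0,0,0],"roll":0},
    {"claw":1,"linear":[0,0,0],"roll":0},
  ],
)

```text
t: 10.68
ee_pos: [0.5188, 0.1828, 0.1082]
ee_rot: [-2.22, -2.222, -0.004]
ft_force: [-0.2, -0.0, -5.9]
finger_gap: 0.176
```

```bash
python3 -c "
from h import *
ang()
im,d=r.get_image('scene');a=cv2.resize(im[230:340,330:477],(800,599),interpolation=cv2.INTER_CUBIC)
cv2.imwrite('pics/s6.png',a)"
```

```text
t 10.675 tcp [0.5188 0.1828 0.1082] F [-0.2 -0.  -5.9] gap 0.176
c= 212.4 R 0.0336
```

View pics/s6.png

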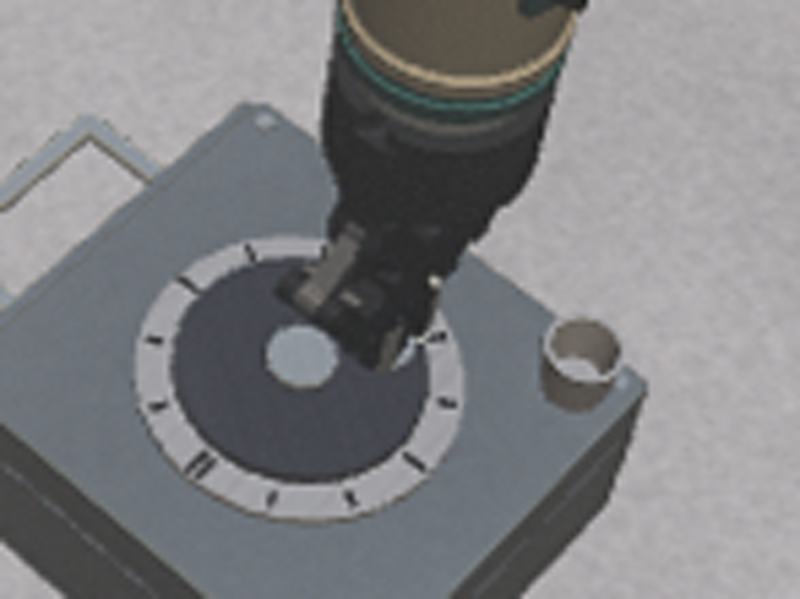

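The pointer sits right on mark 7 at (437,337), and c measures 212°. Next, counter-clockwise by about 422°.

```bash
python3 -c "
from h import *
a=np.radians(-0.6-(212.4-18*np.arange(25)))
D=np.diff((np.c_[np.cos(a),np.sin(a)]*.034/.025).round(2),axis=0)
print([[round(float(y),2),round(float(x),2)] for x,y in D])"
```

```text
[[-0.39, -0.17], [-0.42, -0.05], [-0.42, 0.09], [-0.37, 0.21], [-0.28, 0.32], [-0.17, 0.39], [-0.05, 0.42], [0.09, 0.42], [0.21, 0.37], [0.32, 0.28], [0.39, 0.17], [0.42, 0.05], [0.42, -0.09], [0.37, -0.21], [0.28, -0.32], [0.17, -0.39], [0.05, -0.42], [-0.09, -0.42], [-0.21, -0.37], [-0.32, -0.28], [-0.39, -0.17], [-0.42, -0.05], [-0.42, 0.09], [-0.37, 0.21]]
```

Request:
apply_moves(
  steps=[
    {"claw":1,"linear":[-0.39,-0.17,0],"roll":0},
    {"claw":1,"linear":[-0.42,-0.05,0],"roll":0},
    {"claw":1,"linear":[-0.42,0.09,0],"roll":0},
    {"claw":1,"linear":[-0.37,0.21,0],"roll":0},
    {"claw":1,"linear":[-0.28,0.32,0],"roll":0},
    {"claw":1,"linear":[-0.17,0.39,0],"roll":0},
    {"claw":1,"linear":[-0.05,0.42,0],"roll":0},
    {"claw":1,"linear":[0.09,0.42,0],"roll":0},
    {"claw":1,"linear":[0.21,0.37,0],"roll":0},
    {"claw":1,"linear":[0.32,0.28,0],"roll":0},
  ],
)

```text
t: 11.98
ee_pos: [0.5743, 0.1433, 0.1081]
ee_rot: [-2.222, -2.22, 0.005]
ft_force: [-4.6, 0.5, 0.6]
finger_gap: 0.177
```

Request:
apply_moves(
  steps=[
    {"claw":1,"linear":[0.39,0.17,0],"roll":0},
    {"claw":1,"linear":[0.42,0.05,0],"roll":0},
    {"claw":1,"linear":[0.42,-0.09,0],"roll":0},
    {"claw":1,"linear":[0.37,-0.21,0],"roll":0},
    {"claw":1,"linear":[0.28,-0.32,0],"roll":0},
    {"claw":1,"linear":[0.17,-0.39,0],"roll":0},
    {"claw":1,"linear":[0.05,-0.42,0],"roll":0},
    {"claw":1,"linear":[-0.09,-0.42,0],"roll":0},
    {"claw":1,"linear":[-0.21,-0.37,0],"roll":0},
    {"claw":1,"linear":[0,0,0],"roll":0},
  ],
)

```text
t: 13.22
ee_pos: [0.5235, 0.1886, 0.1081]
ee_rot: [-2.221, -2.22, 0.003]
ft_force: [-0.0, -2.5, -1.1]
finger_gap: 0.179
```

```bash
python3 -c "
from h import *
ang()"
```

```text
t 13.225 tcp [0.5235 0.1886 0.1081] F [-0.  -2.5 -1.1] gap 0.179
c= 225.2 R 0.0337
```

Request:
apply_moves(
  steps=[
    {"claw":1,"linear":[-0.32,-0.28,0],"roll":0},
    {"claw":1,"linear":[-0.39,-0.17,0],"roll":0},
    {"claw":1,"linear":[-0.42,-0.05,0],"roll":0},
    {"claw":1,"linear":[-0.42,0.09,0],"roll":0},
    {"claw":1,"linear":[0,0,0],"roll":0},
    {"claw":1,"linear":[0,0,0],"roll":0},
  ],
)

```text
t: 13.98
ee_pos: [0.5157, 0.1498, 0.1081]
ee_rot: [2.222, 2.22, 0.001]
ft_force: [4.9, -1.6, -1.8]
finger_gap: 0.18
```

```bash
python3 -c "
from h import *
ang()"
```

```text
t 13.975 tcp [0.5157 0.1498 0.1081] F [ 4.9 -1.6 -1.8] gap 0.18
c= 154.2 R 0.0346
```

Request:
apply_moves(
  steps=[
    {"claw":1,"linear":[-0.08,0.07,0],"roll":0},
    {"claw":1,"linear":[0,0,0],"roll":0},
  ],
)

```text
t: 14.22
ee_pos: [0.5159, 0.1492, 0.108]
ee_rot: [-2.22, -2.221, 0.001]
ft_force: [0.8, 1.6, 0.6]
finger_gap: 0.177
```

```bash
python3 -c "
from h import *
ang()
im,d=r.get_image('scene');a=cv2.resize(im[230:340,330:477],(800,599),interpolation=cv2.INTER_CUBIC)
cv2.imwrite('pics/s7.png',a)"
```

```text
t 14.225 tcp [0.5159 0.1492 0.108 ] F [0.8 1.6 0.6] gap 0.177
c= 153.2 R 0.0347
```

View pics/s7.png

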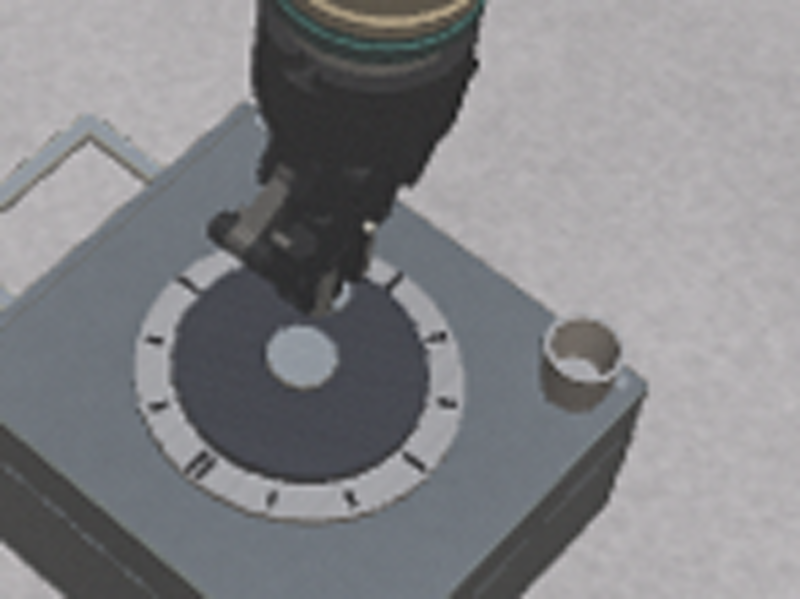

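Request:
apply_moves(
  steps=[
    {"claw":1,"linear":[-0.07,0.04,0],"roll":0},
    {"claw":1,"linear":[0,0,0],"roll":0},
    {"claw":1,"linear":[0,0,0],"roll":0},
  ],
)

```text
t: 14.65
ee_pos: [0.517, 0.1472, 0.108]
ee_rot: [-2.22, -2.221, 0.001]
ft_force: [-1.7, 3.2, 3.1]
finger_gap: 0.178
```

```bash
python3 -c "
from h import *
ang()
for c0,st,n in((151,15,6),(241,5,18)):
  a=np.radians(-0.6-(c0+st*np.arange(n+1)))
  D=np.diff((np.c_[np.cos(a),np.sin(a)]*.034/.025).round(2),axis=0)
  print([[round(float(y),2),round(float(x),2)] for x,y in D])"
```

```text
t 14.65 tcp [0.517  0.1472 0.108 ] F [-1.7  3.2  3.1] gap 0.178
c= 149.4 R 0.0347
[[0.33, -0.12], [0.36, -0.04], [0.35, 0.06], [0.32, 0.14], [0.28, 0.23], [0.21, 0.28]]
[[0.05, 0.11], [0.04, 0.11], [0.03, 0.11], [0.03, 0.12], [0.01, 0.12], [0.0, 0.12], [-0.01, 0.12], [-0.02, 0.11], [-0.03, 0.12], [-0.04, 0.11], [-0.04, 0.11], [-0.06, 0.1], [-0.07, 0.1], [-0.07, 0.09], [-0.09, 0.09], [-0.09, 0.08], [-0.09, 0.07], [-0.1, 0.06]]
```

At 5 (149.4°). Now clockwise to just short of 8.

Request:
apply_moves(
  steps=[
    {"claw":1,"linear":[0.33,-0.12,0],"roll":0},
    {"claw":1,"linear":[0.36,-0.04,0],"roll":0},
    {"claw":1,"linear":[0.35,0.06,0],"roll":0},
    {"claw":1,"linear":[0.32,0.14,0],"roll":0},
    {"claw":1,"linear":[0.28,0.23,0],"roll":0},
    {"claw":1,"linear":[0.1,0.13,0],"roll":0},
    {"claw":1,"linear":[0,0,0],"roll":0},
    {"claw":1,"linear":[0,0,0],"roll":0},
  ],
)

```text
t: 15.65
ee_pos: [0.5268, 0.1911, 0.108]
ee_rot: [-2.22, -2.221, 0.001]
ft_force: [-2.7, 2.0, 5.9]
finger_gap: 0.176
```

```bash
python3 -c "
from h import *
ang()"
```

```text
t 15.65 tcp [0.5268 0.1911 0.108 ] F [-2.7  2.   5.9] gap 0.176
c= 232.2 R 0.0334
```

Request:
apply_moves(
  steps=[
    {"claw":1,"linear":[0.06,0.1,0],"roll":0},
    {"claw":1,"linear":[0.05,0.11,0],"roll":0},
    {"claw":1,"linear":[0,0,0],"roll":0},
  ],
)

```text
t: 16.02
ee_pos: [0.5322, 0.1943, 0.108]
ee_rot: [-2.22, -2.221, 0.0]
ft_force: [-3.0, 2.5, 4.8]
finger_gap: 0.18
```

Request:
apply_moves(
  steps=[
    {"claw":1,"linear":[0.05,0.11,0],"roll":0},
    {"claw":1,"linear":[0,0,0],"roll":0},
  ],
)

```text
t: 16.27
ee_pos: [0.535, 0.1955, 0.108]
ee_rot: [-2.22, -2.221, 0.0]
ft_force: [-3.8, 2.8, 4.3]
finger_gap: 0.175
```

```bash
python3 -c "
from h import *
ang()"
```

```text
t 16.275 tcp [0.535  0.1955 0.108 ] F [-3.8  2.8  4.3] gap 0.175
c= 248.2 R 0.0332
```

Moving freely at 248° with about 3 N of drag. Continuing 7.5° at a time.

Request:
apply_moves(
  steps=[
    {"claw":1,"linear":[0.05,0.11,0],"roll":0},
    {"claw":1,"linear":[0.02,0.06,0],"roll":0},
    {"claw":1,"linear":[0,0,0],"roll":0},
  ],
)

```text
t: 16.65
ee_pos: [0.5393, 0.1968, 0.108]
ee_rot: [-2.22, -2.221, 0.001]
ft_force: [-3.4, 3.0, 4.3]
finger_gap: 0.178
```

```bash
python3 -c "
from h import *
ang()"
```

```text
t 16.65 tcp [0.5393 0.1968 0.108 ] F [-3.4  3.   4.3] gap 0.178
c= 256.1 R 0.0332
```

Request:
apply_moves(
  steps=[
    {"claw":1,"linear":[0.03,0.11,0],"roll":0},
    {"claw":1,"linear":[0.01,0.06,0],"roll":0},
    {"claw":1,"linear":[0,0,0],"roll":0},
  ],
)

```text
t: 17.02
ee_pos: [0.5441, 0.1975, 0.108]
ee_rot: [-2.221, -2.221, -0.0]
ft_force: [-3.2, 2.8, 3.8]
finger_gap: 0.177
```

```bash
python3 -c "
from h import *
ang()"
```

```text
t 17.025 tcp [0.5441 0.1975 0.108 ] F [-3.2  2.8  3.8] gap 0.177
c= 264.4 R 0.0332
```

Request:
apply_moves(
  steps=[
    {"claw":1,"linear":[0.01,0.12,0],"roll":0},
    {"claw":1,"linear":[0,0.06,0],"roll":0},
    {"claw":1,"linear":[0,0,0],"roll":0},
  ],
)

```text
t: 17.4
ee_pos: [0.5486, 0.1976, 0.108]
ee_rot: [-2.221, -2.221, -0.0]
ft_force: [-1.9, 1.8, 4.3]
finger_gap: 0.177
```

```bash
python3 -c "
from h import *
ang()"
```

```text
t 17.4 tcp [0.5486 0.1976 0.108 ] F [-1.9  1.8  4.3] gap 0.177
c= 272.2 R 0.0331
```

Request:
apply_moves(
  steps=[
    {"claw":1,"linear":[-0.01,0.12,0],"roll":0},
    {"claw":1,"linear":[-0.01,0.06,0],"roll":0},
    {"claw":1,"linear":[0,0,0],"roll":0},
  ],
)

```text
t: 17.77
ee_pos: [0.5538, 0.1969, 0.108]
ee_rot: [2.221, 2.221, 0.002]
ft_force: [-1.6, 2.5, 3.0]
finger_gap: 0.176
```

```bash
python3 -c "
from h import *
ang()"
```

```text
t 17.775 tcp [0.5538 0.1969 0.108 ] F [-1.6  2.5  3. ] gap 0.176
c= 281.2 R 0.0331
```

Request:
apply_moves(
  steps=[
    {"claw":1,"linear":[-0.02,0.11,0],"roll":0},
    {"claw":1,"linear":[0,0,0],"roll":0},
  ],
)

```text
t: 18.02
ee_pos: [0.5565, 0.1963, 0.108]
ee_rot: [2.221, 2.221, 0.001]
ft_force: [-1.2, 1.3, 3.8]
finger_gap: 0.176
```

```bash
python3 -c "
from h import *
ang()"
```

```text
t 18.025 tcp [0.5565 0.1963 0.108 ] F [-1.2  1.3  3.8] gap 0.176
c= 286.0 R 0.0332
```

Request:
apply_moves(
  steps=[
    {"claw":1,"linear":[-0.03,0.11,0],"roll":0},
    {"claw":1,"linear":[0,0,0],"roll":0},
  ],
)

```text
t: 18.27
ee_pos: [0.5591, 0.1954, 0.108]
ee_rot: [2.221, 2.221, 0.0]
ft_force: [-1.9, 3.6, 5.0]
finger_gap: 0.178
```

```bash
python3 -c "
from h import *
ang()"
```

```text
t 18.275 tcp [0.5591 0.1954 0.108 ] F [-1.9  3.6  5. ] gap 0.178
c= 290.8 R 0.0332
```

Request:
apply_moves(
  steps=[
    {"claw":1,"linear":[-0.04,0.11,0],"roll":0},
    {"claw":1,"linear":[0,0,0],"roll":0},
  ],
)

```text
t: 18.52
ee_pos: [0.5621, 0.1941, 0.108]
ee_rot: [2.221, 2.22, 0.001]
ft_force: [-0.8, 0.4, 3.5]
finger_gap: 0.179
```

```bash
python3 -c "
from h import *
ang()"
```

```text
t 18.525 tcp [0.5621 0.1941 0.108 ] F [-0.8  0.4  3.5] gap 0.179
c= 296.4 R 0.0332
```

Request:
apply_moves(
  steps=[
    {"claw":1,"linear":[-0.05,0.1,0],"roll":0},
    {"claw":1,"linear":[0,0,0],"roll":0},
  ],
)

```text
t: 18.77
ee_pos: [0.5644, 0.1928, 0.108]
ee_rot: [2.222, 2.221, 0.0]
ft_force: [-0.9, 1.1, 4.0]
finger_gap: 0.179
```

```bash
python3 -c "
from h import *
ang()"
```

```text
t 18.775 tcp [0.5644 0.1928 0.108 ] F [-0.9  1.1  4. ] gap 0.179
c= 301.0 R 0.0332
```

Request:
apply_moves(
  steps=[
    {"claw":1,"linear":[-0.06,0.1,0],"roll":0},
    {"claw":1,"linear":[0,0,0],"roll":0},
  ],
)

```text
t: 19.02
ee_pos: [0.5667, 0.1914, 0.108]
ee_rot: [2.222, 2.221, -0.0]
ft_force: [-1.6, 1.7, 6.0]
finger_gap: 0.175
```

```bash
python3 -c "
from h import *
ang()"
```

```text
t 19.025 tcp [0.5667 0.1914 0.108 ] F [-1.6  1.7  6. ] gap 0.175
c= 305.6 R 0.0333
```

Request:
apply_moves(
  steps=[
    {"claw":1,"linear":[-0.07,0.1,0],"roll":0},
    {"claw":1,"linear":[0,0,0],"roll":0},
  ],
)

```text
t: 19.27
ee_pos: [0.5689, 0.1897, 0.108]
ee_rot: [-2.222, -2.221, 0.001]
ft_force: [-2.2, 1.1, 6.5]
finger_gap: 0.178
```

Request:
apply_moves(
  steps=[
    {"claw":1,"linear":[-0.07,0.09,0],"roll":0},
    {"claw":1,"linear":[0,0,0],"roll":0},
  ],
)

```text
t: 19.52
ee_pos: [0.5716, 0.187, 0.108]
ee_rot: [2.221, 2.22, -0.001]
ft_force: [-0.4, -1.3, 4.5]
finger_gap: 0.177
```

Request:
apply_moves(
  steps=[
    {"claw":1,"linear":[-0.08,0.08,0],"roll":0},
    {"claw":1,"linear":[0,0,0],"roll":0},
  ],
)

```text
t: 19.77
ee_pos: [0.5737, 0.1848, 0.108]
ee_rot: [2.222, 2.219, -0.001]
ft_force: [-0.9, -1.5, 5.8]
finger_gap: 0.177
```

Request:
apply_moves(
  steps=[
    {"claw":1,"linear":[-0.09,0.08,0],"roll":0},
    {"claw":1,"linear":[0,0,0],"roll":0},
  ],
)

```text
t: 20.02
ee_pos: [0.5752, 0.1828, 0.108]
ee_rot: [2.222, 2.22, -0.002]
ft_force: [-2.4, -1.9, 5.7]
finger_gap: 0.176
```

Request:
apply_moves(
  steps=[
    {"claw":1,"linear":[-0.09,0.07,0],"roll":0},
    {"claw":1,"linear":[0,0,0],"roll":0},
  ],
)

```text
t: 20.27
ee_pos: [0.5759, 0.1817, 0.1079]
ee_rot: [-2.22, -2.22, 0.003]
ft_force: [-3.1, -0.5, 6.9]
finger_gap: 0.176
```

Request:
apply_moves(
  steps=[
    {"claw":1,"linear":[-0.1,0.06,0],"roll":0},
    {"claw":1,"linear":[0,0,0],"roll":0},
    {"claw":1,"linear":[0,0,0],"roll":0},
  ],
)

```text
t: 20.65
ee_pos: [0.5762, 0.1814, 0.1079]
ee_rot: [-2.217, -2.22, 0.002]
ft_force: [-6.6, 3.3, 8.2]
finger_gap: 0.178
```

```bash
python3 -c "
from h import *
ang()"
```

```text
t 20.65 tcp [0.5762 0.1814 0.1079] F [-6.6  3.3  8.2] gap 0.178
c= 329.4 R 0.0338
```

A hard stop at 329°: the dial no longer follows and the force rises to about 6 N. I'll ease off, release and lift.

Request:
apply_moves(
  steps=[
    {"claw":1,"linear":[0.12,-0.08,0],"roll":0},
    {"claw":1,"linear":[0,0,0],"roll":0},
    {"claw":0.3,"linear":[0,0,0],"roll":0},
    {"claw":0.3,"linear":[0,0,0],"roll":0},
    {"claw":0.3,"linear":[0,0,0],"roll":0},
    {"claw":0.3,"linear":[0,0,-0.7],"roll":0},
    {"claw":0.3,"linear":[0,0,-0.9],"roll":0},
    {"claw":0.3,"linear":[0,0,-0.9],"roll":0},
    {"claw":0.3,"linear":[0,0,-0.5],"roll":0},
    {"claw":0.3,"linear":[0,0,0],"roll":0},
  ],
)

```text
t: 21.9
ee_pos: [0.5771, 0.1825, 0.1842]
ee_rot: [2.221, 2.221, 0.003]
ft_force: [0.2, 0.3, -0.9]
finger_gap: 0.348
```

```bash
python3 -c "
from h import *
ang()
im,d=r.get_image('wrist')
for n,z in(('knob_mid',.1355),('drawer_handle',.078)):
  for q in r.recognise(n,'wrist')[:2]:
    u,v=q['xy'][0]*640,q['xy'][1]*480
    print(n,round(q['conf'],2),round(u),round(v),ray('wrist',u,v,z).round(3))
im,d=r.get_image('scene')
for q in r.recognise('drawer_handle','scene')[:2]:
    u,v=q['xy'][0]*640,q['xy'][1]*480
    print(round(q['conf'],2),round(u),round(v),ray('scene',u,v,.083).round(3))
cv2.imwrite('pics/s8.png',cv2.resize(im[220:340,310:470],(800,600),interpolation=cv2.INTER_CUBIC))
"
```

```text
t 21.9 tcp [0.5771 0.1825 0.1842] F [ 0.2  0.3 -0.9] gap 0.348
c= 328.5 R 0.0351
knob_mid 0.66 318 261 [0.573 0.182 0.136]
knob_mid 0.64 293 227 [0.558 0.203 0.136]
drawer_handle 0.85 335 385 [0.586 0.047 0.078]
0.97 331 269 [0.559 0.022 0.083]
0.16 378 314 [0.574 0.173 0.083]
```

View pics/s8.png

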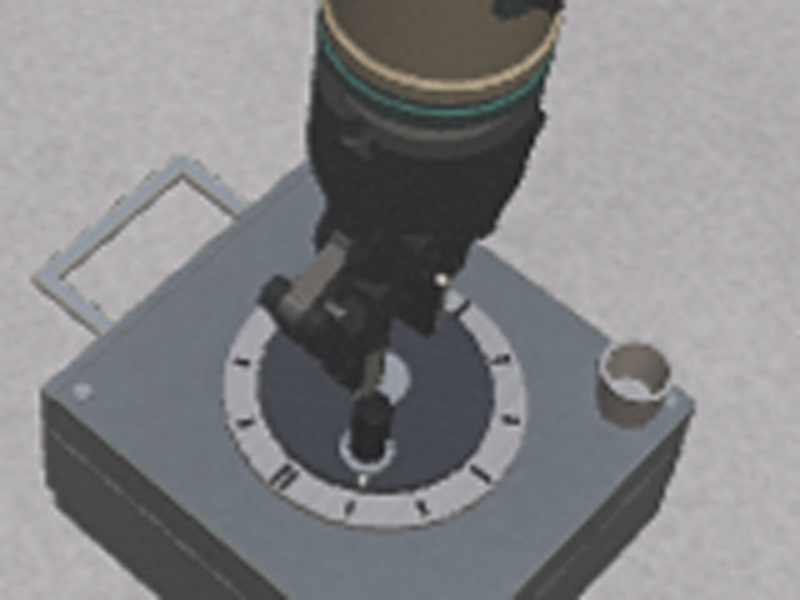

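The pointer rests near 11, so the bolt should have dropped there. I'll hook the handle with shut fingers from inside the loop (bar expected at y of about 0.0105), starting by moving above the gap.

Request:
apply_moves(
  steps=[
    {"claw":0.6,"linear":[-0.86,-0.18,-0.1],"roll":0},
    {"claw":1,"linear":[-0.87,-0.18,0],"roll":0},
    {"claw":1,"linear":[-0.87,-0.18,0],"roll":0},
    {"claw":1,"linear":[-0.87,-0.18,0],"roll":0},
    {"claw":1,"linear":[-0.87,-0.18,0],"roll":0},
    {"claw":1,"linear":[-0.87,-0.18,0],"roll":0},
    {"claw":1,"linear":[-0.87,-0.16,0],"roll":0},
    {"claw":1,"linear":[0,0,0],"roll":0},
    {"claw":1,"linear":[0,0,0],"roll":0},
  ],
)

```text
t: 23.28
ee_pos: [0.5457, 0.031, 0.1855]
ee_rot: [-2.221, -2.222, -0.001]
ft_force: [0.1, 0.0, -0.3]
finger_gap: -0.001
```

```bash
python3 -c "
from h import *
knob()
im,d=r.get_image('wrist');cv2.imwrite('pics/w9.png',im)
for q in r.recognise('drawer_handle','wrist')[:2]:
    u,v=q['xy'][0]*640,q['xy'][1]*480
    print(round(q['conf'],2),round(u),round(v),ray('wrist',u,v,.078).round(3))
t=r.trace('drawer_handle','wrist')
if t:
  m=t[0]['pixels'];v,u=np.nonzero(m);P=np.array([world('wrist',a,b,d[b,a]) for a,b in zip(u,v)])
  k=(P[:,2]>.07)&(P[:,2]<.09);print(t[0]['conf'],k.sum(),np.percentile(P[k],[2,50,98],axis=0).round(3))
"
```

```text
t 23.275 tcp [0.5457 0.031  0.1855] F [ 0.1  0.  -0.3] gap -0.001
0.93 321 204 [0.544 0.055 0.078]Traceback (most recent call last):
  File "<string>", line 10, in <module>
    m=t[0]['pixels'];v,u=np.nonzero(m);P=np.array([world('wrist',a,b,d[b,a]) for a,b in zip(u,v)])
                                                   ~~~~~^^^^^^^^^^^^^^^^^^^^
  File "h.py", line 4, in world
    c=r.camera_params(cam);R=np.array(c["rotation"])
ValueError: time passes only in moves, steps and waits
```

View pics/w9.png

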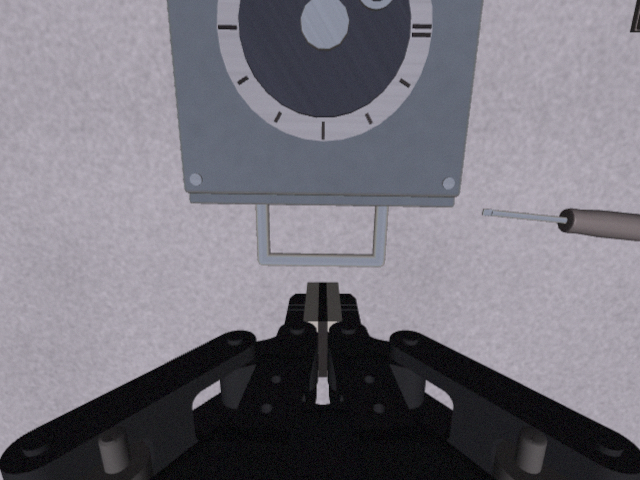

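```bash
python3 -c "
from h import *
print(ray('wrist',321,260,.083),ray('wrist',321,206,.095),ray('wrist',263,260,.083)[0],ray('wrist',380,260,.083)[0])"
```

```text
[0.54404057 0.01207626 0.083     ] [0.54401683 0.05660011 0.095     ] 0.4992152202930944 0.589633291271246
```

Request:
apply_moves(
  steps=[
    {"claw":1,"linear":[0.12,-0.06,0.6],"roll":0},
    {"claw":1,"linear":[0,0,0.8],"roll":0},
    {"claw":1,"linear":[0,0,0.8],"roll":0},
    {"claw":1,"linear":[0,0,0.8],"roll":0},
    {"claw":1,"linear":[0,0,0.6],"roll":0},
    {"claw":1,"linear":[0,0,0.5],"roll":0},
    {"claw":1,"linear":[0,0,0.5],"roll":0},
    {"claw":1,"linear":[0,0,0.4],"roll":0},
    {"claw":1,"linear":[0,0,0.4],"roll":0},
    {"claw":1,"linear":[0,0,0],"roll":0},
  ],
)

```text
t: 24.68
ee_pos: [0.5435, 0.0332, 0.0498]
ee_rot: [-2.221, -2.221, 0.001]
ft_force: [-0.0, -0.5, 0.6]
finger_gap: -0.0
```

Request:
apply_moves(
  steps=[
    {"claw":1,"linear":[-0.12,0,0],"roll":0},
    {"claw":1,"linear":[-0.12,0,0],"roll":0},
    {"claw":1,"linear":[-0.1,0,0],"roll":0},
    {"claw":1,"linear":[-0.08,0,0],"roll":0},
    {"claw":1,"linear":[0,0,0],"roll":0},
  ],
)

```text
t: 25.3
ee_pos: [0.5443, 0.0229, 0.0507]
ee_rot: [2.221, 2.221, 0.001]
ft_force: [0.2, 1.8, 0.3]
finger_gap: -0.001
```

Request:
apply_moves(
  steps=[
    {"claw":1,"linear":[-0.1,0,0],"roll":0},
    {"claw":1,"linear":[-0.1,0,0],"roll":0},
    {"claw":1,"linear":[0,0,0],"roll":0},
  ],
)

```text
t: 25.68
ee_pos: [0.5441, 0.0173, 0.0505]
ee_rot: [2.222, 2.221, -0.0]
ft_force: [0.5, 0.8, -0.1]
finger_gap: -0.001
```

The drawer slides freely at about 1–2 N. Pulling on.

Request:
apply_moves(
  steps=[
    {"claw":1,"linear":[-0.25,0,0],"roll":0},
    {"claw":1,"linear":[-0.45,0,0],"roll":0},
    {"claw":1,"linear":[-0.5,0,0],"roll":0},
    {"claw":1,"linear":[-0.5,0,0],"roll":0},
    {"claw":1,"linear":[-0.5,0,0],"roll":0},
    {"claw":1,"linear":[-0.45,0,0],"roll":0},
    {"claw":1,"linear":[-0.4,0,0],"roll":0},
    {"claw":1,"linear":[-0.3,0,0],"roll":0},
    {"claw":1,"linear":[-0.2,0,0],"roll":0},
    {"claw":1,"linear":[-0.1,0,0],"roll":0},
  ],
)

```text
t: 26.92
ee_pos: [0.5439, -0.0737, 0.0504]
ee_rot: [-2.221, -2.221, 0.0]
ft_force: [-1.5, 2.3, -1.3]
finger_gap: 0.001
```

Request:
apply_moves(
  steps=[
    {"claw":1,"linear":[0,0,0],"roll":0},
    {"claw":1,"linear":[0.2,0,0],"roll":0},
    {"claw":1,"linear":[0.15,0,0],"roll":0},
    {"claw":1,"linear":[0,0,-0.4],"roll":0},
    {"claw":1,"linear":[0,0,-0.8],"roll":0},
    {"claw":1,"linear":[0,0,-0.9],"roll":0},
    {"claw":1,"linear":[0,0,-0.9],"roll":0},
    {"claw":1,"linear":[0,0,-0.9],"roll":0},
    {"claw":1,"linear":[0,0,-0.9],"roll":0},
    {"claw":1,"linear":[0,0,0],"roll":0},
  ],
)

```text
t: 28.18
ee_pos: [0.5455, -0.0649, 0.1726]
ee_rot: [2.219, 2.219, 0.005]
ft_force: [-0.4, 0.3, -0.4]
finger_gap: -0.001
```

```bash
python3 -c "
from h import *
knob()
im,d=r.get_image('wrist')
for q in r.recognise('drawer_handle','wrist')[:2]:
    u,v=q['xy'][0]*640,q['xy'][1]*480
    print('wrist',round(q['conf'],2),ray('wrist',u,v,.078).round(3))
im,d=r.get_image('scene')
for n,z in (('drawer_handle',.083),('tin',.128)):
  for q in r.recognise(n,'scene')[:1]:
    u,v=q['xy'][0]*640,q['xy'][1]*480
    print(n,round(q['conf'],2),ray('scene',u,v,z).round(3))
cv2.imwrite('pics/s10.png',im[120:420,140:540])
"
```

```text
t 28.175 tcp [ 0.5455 -0.0649  0.1726] F [-0.4  0.3 -0.4] gap -0.001
wrist 0.58 [0.542 0.007 0.078]
drawer_handle 0.79 [0.563 0.007 0.083]
tin 0.64 [0.479 0.245 0.128]
```

```bash
python3 -c "
from h import *
for cam in('scene','side'):
  im,d=r.get_image(cam);c=r.camera_params(cam);R=cv2.Rodrigues(c['rotation'])[0]
  v,u=np.mgrid[:480,:640];P=np.stack([(u-c['cx'])/c['fx']*d,(v-c['cy'])/c['fy']*d,d],-1)@R.T+c['position']
  x,y,z=P[...,0],P[...,1],P[...,2]
  k=(z>.06)&(z<.095)&(x>.51)&(x<.58)&(y<.053)&(y>-.15)&(d>0)
  print(cam,k.sum(),np.histogram(y[k],bins=np.arange(-.15,.06,.01)))
"
```

```text
scene 359 (array([  0,   0,   0,   0,   0,  21,  89,   0,   0,   0,  24, 225,   0,
         0,   0,   0,   0,   0,   0,   0]), array([-1.50000000e-01, -1.40000000e-01, -1.30000000e-01, -1.20000000e-01,
       -1.10000000e-01, -1.00000000e-01, -9.00000000e-02, -8.00000000e-02,
       -7.00000000e-02, -6.00000000e-02, -5.00000000e-02, -4.00000000e-02,
       -3.00000000e-02, -2.00000000e-02, -1.00000000e-02,  1.38777878e-16,
        1.00000000e-02,  2.00000000e-02,  3.00000000e-02,  4.00000000e-02,
        5.00000000e-02]))
side 265 (array([  0,   0,   0,   0,   0,  54,  24,   0,   0,   0, 149,  37,   1,
         0,   0,   0,   0,   0,   0,   0]), array([-1.50000000e-01, -1.40000000e-01, -1.30000000e-01, -1.20000000e-01,
       -1.10000000e-01, -1.00000000e-01, -9.00000000e-02, -8.00000000e-02,
       -7.00000000e-02, -6.00000000e-02, -5.00000000e-02, -4.00000000e-02,
       -3.00000000e-02, -2.00000000e-02, -1.00000000e-02,  1.38777878e-16,
        1.00000000e-02,  2.00000000e-02,  3.00000000e-02,  4.00000000e-02,
        5.00000000e-02]))
```

The depth from both cameras shows the bar at y ≈ -0.09 and the front plate at y ≈ -0.04. The drawer is therefore about 100 mm out, and the gripper is clear above it. Handing in.

```bash
python3 -c "
from rig import r
print(r.finish_job())"
```

```text
the job is handed in; nothing more can be done
None
```

The lockbox is open: the drawer is about 100 mm out and released, and I handed the job in at about 28 s of the 72 s allowed. The interface gives no verdict, so I don't know the judged result.

**Dialling:** I turned the knob clockwise past 7 and stopped at 7 the second time (measured 212°, pointer seen on the mark). Then I went counter-clockwise past 5 and stopped at 5 the second time (149°). The last clockwise feel ended in a hard stop at about 329°, close to 11, with roughly 6 N along the dial's turning direction. I pulled the drawer with the shut fingers hooked inside the handle, at about 2 N.

**Last checks:** Depth from the scene and side cameras puts the handle bar at y ≈ -0.09 m and the drawer's front plate at y ≈ -0.04 m, so it is well past the 80 mm needed. The tin was found where it started. The gripper was clear above the handle, with the wrist force near zero.

**What disagreed or failed:**
- **First grip:** the first grip closed above the knob because the fingertips sat about 35 mm higher than the stated tool geometry. I measured the offset from depth and corrected for it.
- **Handle detector:** at the end the recogniser reported the handle at y ≈ 0.007 m. I discounted this because it had also been off earlier, and both depth images agreed with each other.
- **Last picture:** the picture limit blocked a final look by eye. Apart from the tin, I did not re-measure the other things on the desk, but no move went near them.

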